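Pin the strap to a bangle vise and shut it

ROBOT

A 6-joint arm with a two-finger parallel gripper is mounted at the origin on a cart in front of the work surface, level with it; the furniture and walls round the work are solid. World frame = base frame: x ahead of the robot, y to its left, z up, the work surface at z = 0. Lengths are in m, angles in rad, forces in N, time in s.
With the tool pointing down it reaches from about 0.225 to 0.725 m from the base axis. Payload 3.1 kg.
Tool frame: the origin (TCP) lies at the very end of the fingers, on their centre line; the grasp point (between the pads) lies 19 mm behind it; z points along the fingers, y is the line along which they close (so a half turn about z gives the same grasp; the last joint's range is limited). The gripper opens to 85 mm and grips with 20 to 120 N. Pads are 22 mm wide; open, the fingers measure 114 mm over their backs; the gripper's body (76 mm by 85 mm) begins 54 mm behind the grasp point. The pads swing forward as they close: fully open they stand 13 mm farther back than shut.
Start: joints at [-1.459, 0.048, 0.099, 1.622, 0, 1.443], TCP at [0.125, -0.51, 0.231] pointing down, gripper open.
Joint ranges: [-2.91, 2.91], [-0.99, 1.94], [-1.21, 1.42], [-2.12, 2.29], [-1.49, 1.47], [-3.14, 3.14]. Speed limits (rad/s): [2.79, 2.79, 3.14, 3.14, 3.14, 3.14].

INTERFACE

Orientations are given as a unit quaternion [w, x, y, z].
In Python, from rig import manip, read_camera, get_calibration, ticket gives the robot as it stands.
- The arm moves only by the tool servo_tool, never from a script. Its arguments are lists of equal length, an entry for each row: "offset": the shift along the world's x, y, z in units of 50 mm (1.0 is 50 mm), a list of three; "yaw": the turn about the world's z in degrees. A call has 1 to 10 rows; each row shifts and turns the commanded pose from where the row before left it; what a row does not reach is not made up. A row lasts 1/8 s, in which the tool goes at most 62.5 mm and 10.7 degrees, less where a joint would pass 70% of its speed; a pose out of reach is approached as far as the arm can. A call is refused whole if a number of a shift passes 1 or a number of a turn 10.7, either way. A call with a gripper value outside its range is refused whole. "claw" is the closure, from -1 (fully open) to 1 (shut), set as the call begins (left out, the last holds). The fingers move at their own pace and stop on an object; "squeeze" is the grip in N (left out, the last holds). Time passes only in rows, so rows that do not move let the fingers close. It gives the time, the measured TCP pose, the force, the opening and the grip force at its end, in the units of the state.
- manip.sense(): the state, without advancing time (a new reading comes with each control period).
- read_camera(name): name is "scene" or "top"; returns (picture, depth): 384x512x3 uint8, red, green, blue; 384x512 float32, m along the optical axis (not along the pixel's ray), 0 where there is no reading.
- get_calibration(name): a dict with "K" (3x3 intrinsics, pixels), "k1" (the pictures are not rectified: a ray, as slopes to the right and down, at radius r is drawn at 1 + k1 r^2 times it, then the intrinsics apply), "R" (3x3) and "t" (3): a world point X has camera coordinates R X + t. Camera axes: x right, y down, z forward; pixel columns grow to the right and rows downward; lengths in m; the calibration is good to about 2 mm. A picture is of the moment at which its call begins. get_calibration takes no time and is no camera call.
- ticket.close_job(): hands the job in; it is judged then, once.
The state is a dict: "t": time; "q": joint angles; "dq": joint speeds; "joint_torque": joint torques, N m; "tool_pos": TCP position; "ee_rot": TCP orientation; "contact_force": force on the tool from outside, world axes, zero at the start; "ft_torque": the same for the moment, N m; "gripper_width": opening from 0.0 (shut) to 1.0 (fully open); "grip_force": force on a finger pad.
Only numpy, scipy, OpenCV 4.12 (cv2) and the standard library are available. Lean on these libraries where they do the work, as an engineer would, in place of code of your own. Each camera call takes 0.05 s, during which the arm holds its last target. There are 200 camera calls.

TASK

Join the loose green strap to the bangle vise: bring the strap's round knuckle in between the two lugs of the steel hinge bracket until it rests against the bracket's back, then take the black-knobbed hinge pin from its wooden stand and push it down through all three knuckles until its flange is fully home on the upper lug. Then swing the strap shut so that its rubber pad rests against the bangle, which stays in its V cradle. The bracket is set in a slot, so feel for where it stops you; press gently throughout (never more than about 40 N on strap or pin, 25 N on the bangle) and leave the oil bottle, the loupe and the powder jar where they stand.

Things in the scene. Friction and masses are not known exactly. Their poses are not given: they have to be found in the camera images.
- vise: bangle vise, fixed: dark steel base plate 12 mm thick (x -155..+85, y -90..+110 mm) with a green V cradle (32 mm high above the plate, rubber-faced, open toward -x) and a round rest under the bangle. Origin: bench level, below the centre of a bangle nested in the V. x points into the V (away from the robot at yaw 0), y along the shut strap toward the hinge, z up.
- slot_mid (a point): where the vertical axis of the steel hinge bracket stands when in mid-slot, on the plate's top: x -47.5, y +74, z 12 mm from the vise's origin. The bracket is clamped in a slot along the vise's x, up to 9 mm either way from here; its setting is not measured (y is true), it does not yield. Two round lugs 25 mm across, bore 12 mm: lower 0..16 mm, upper 32..44 mm above this point.
- gap_mid (a point): same axis and same unmeasured setting, 24 mm above slot_mid: middle of the 16 mm gap between the lugs, open toward the vise's -x and both sides. At its +x side a V-shaped back stops the strap's knuckle and centres it in line with the bores. In the lower lug a spring plunger presses sideways on the pin: it takes a steady push of about 3 to 12 N over the last 15 mm.
- strap: loose strap, 0.32 kg: green bar with a bare knuckle at its hinge end, lying on the plate, clear of the bracket. Origin: on the knuckle's vertical bore axis (bore 12 mm), level with the underside. Bar along own -y: own x -21..+3, y -18..-145, z 0..30 mm; knuckle 25.6 mm across, z 17.5..30.5. Shut: its y within -0.1..+0.2 rad of the vise's y; it starts open (turned clockwise from above).
- pad (a point): centre of the face of the strap's rubber pad, at own x +6 mm, y -74 mm, z 23 mm of the strap; the face looks along the strap's +x and meets the bangle
- hinge_pin: hinge pin, upright in its stand, 0.1 kg. Origin: centre of the underside of its flange, z up. Flange 26 mm across, z 0..4 mm; black knurled knob 18 mm across, z 4..36 mm; steel shank below 10 mm across, 42.5 mm long, its last 9 mm tapering to a 4 mm bullet nose. In the stand the flange lies on the stand's top (50 mm). Fully home its origin is 56 mm above the vise's origin.
- pin_tip (a point): lower end of the pin, 42.5 mm below its origin
- pin_stand: light wooden block, fixed, 66 x 96 x 50 mm (x, y, z), with a 15 mm hole in the middle of its top, 47 mm deep, in which the pin stands, and a smaller empty hole either side. Origin: centre of its underside
- bangle: pale jade bangle, 77 mm across, 10 mm thick, 0.055 kg, lying flat on the round rest of the vise with its underside 30 mm above the vise's origin, up to 3 mm out of the V. Origin: centre of its underside
- oil_bottle: bystander: white oil bottle with red nozzle, 42 mm across, 125 mm high; origin at the centre of its underside
- loupe: bystander: black eye loupe, 38 mm across, 30 mm high; origin at the centre of its underside
- cerium_jar: bystander: brown powder jar with black cap, 52 mm across, 62 mm high; origin at the centre of its underside

How it is judged:
By the outcome, as a careful person would: the job done as asked, in the order asked, and still so for the second after the job is handed in, with the robot touching nothing.
It also fails if it takes over 64 s, if anything falls off the work surface, if the arm or the gripper's body presses on something with over 40 N, if the wrist force passes 120 N, or if a joint passes its speed limit or range.

## Working session

There is one attempt and no reset: what is moved stays moved. The work goes in short steps, Python scripts to look and compute and a tool call to move; the robot and the scene stay as the last step left them, time stands still between calls to the robot, and variables do not carry over. Pictures are saved under pics/ and viewed, at most 10 in all, crops included, and the job is handed in when it is done.

Besides the shell and the picture viewer there is one more tool, called after "Emit:" as a command line: name --pt "numbers of a row" for each row, then --argument value for the rest. servo_tool: Moves the arm, as the interface text tells. Its arguments: {"type":"object","properties":{"offset":{"type":"array","items":{"type":"array","items":{"type":"number"}}},"yaw":{"type":"array","items":{"type":"number"}},"claw":{"type":"number"},"squeeze":{"type":"number"}},"required":["offset","yaw"]}

```bash
mkdir -p pics; cat > h.py <<'E'
import numpy as np, cv2
from rig import manip, read_camera, get_calibration, ticket
def look(n,tag):
    p,d=read_camera(n); cv2.imwrite(f'pics/{tag}.png',cv2.cvtColor(cv2.resize(p,None,fx=1.5,fy=1.5,interpolation=cv2.INTER_CUBIC),cv2.COLOR_RGB2BGR)); np.savez(f'{tag}.npz',p=p,d=d); return p,d
def ray(n,u,v):
    c=get_calibration(n);K=np.array(c['K']);a=np.array([(u-K[0,2])/K[0,0],(v-K[1,2])/K[1,1]]);b=a.copy()
    for _ in range(20): b=a/(1+c['k1']*(b@b))
    R=np.array(c['R']);t=np.array(c['t']);return -R.T@t, R.T@np.array([b[0],b[1],1])
def atz(n,u,v,z):
    o,r=ray(n,u,v);return o+r*(z-o[2])/r[2]
def atd(n,u,v,d):
    o,r=ray(n,u,v);return o+r*d
def cloud(n,d):
    c=get_calibration(n);K=np.array(c['K'],float);H,W=d.shape
    uv=np.stack(np.meshgrid(np.arange(W),np.arange(H)),-1).reshape(-1,2).astype(float)
    a=(uv-K[[0,1],2])/[K[0,0],K[1,1]];b=a.copy()
    for _ in range(20): b=a/(1+c['k1']*(b**2).sum(1,keepdims=True))
    X=np.c_[b,np.ones(len(b))]*d.reshape(-1,1)
    return ((X-np.array(c['t']))@np.array(c['R'])).reshape(H,W,3)
E
python3 - <<'E'
from h import *
for n in('top','scene'):
    look(n,n+'0'); o,r=ray(n,256,192); print(n,o,r)
s=manip.sense(); print(s)
E
```

```text
top [0.50158851 0.2093109  1.12273486] [ 0.08081147 -0.02649247 -0.99639807]
scene [-0.03385432  0.66706809  0.44587334] [ 0.71341236 -0.55716923 -0.4251235 ]
{'t': 0.1, 'q': array([-1.45880148e+00,  4.87034891e-02,  9.77143055e-02,  1.62203805e+00,
       -2.73053031e-05,  1.44300480e+00]), 'dq': array([ 0.00021649, -0.00034344,  0.00284773,  0.0009349 , -0.0001719 ,
       -0.0001263 ]), 'joint_torque': array([ 2.24444404e-03, -3.39853549e+01,  3.20934284e+01,  1.58236013e-02,
       -6.69184260e-05,  7.63371787e-06]), 'tool_pos': array([ 0.12460289, -0.509399  ,  0.23020016]), 'ee_rot': array([-1.11552655e-03,  9.92820797e-01,  1.19606103e-01, -4.84207532e-06]), 'contact_force': array([ 0.2568792 , -0.49812573, -0.40744984]), 'ft_torque': array([0.0084295 , 0.01706045, 0.01770765]), 'grip_force': 0.0, 'gripper_width': 0.9997643679668925}
```

View pics/top0.png

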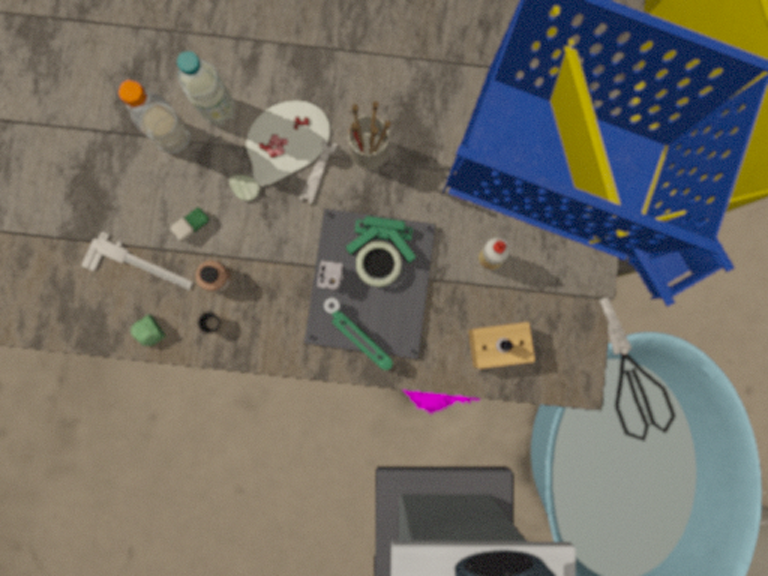

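View pics/scene0.png

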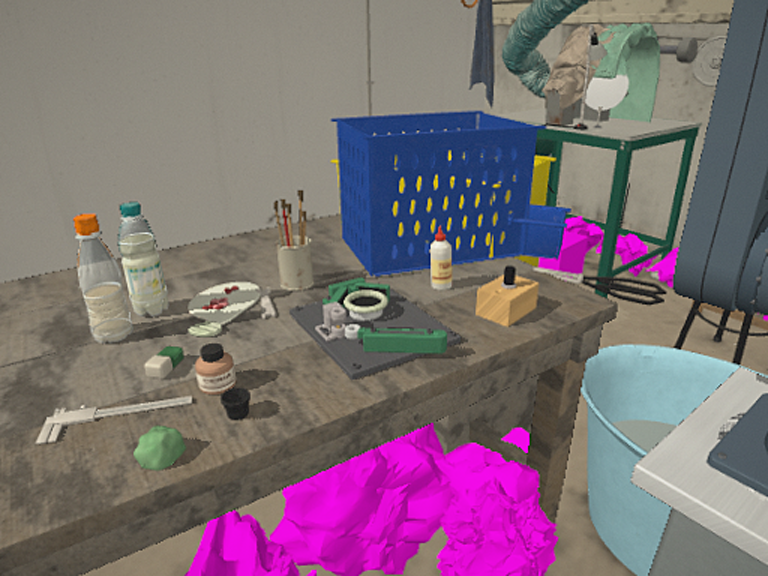

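The top view shows the vise plate at px (305–435, 210–360), the bracket at about (329,273), the strap knuckle at (332,305) with its bar running to (388,365), and the pin at (506,345). Next I'll take enlarged crops and depth for the precise positions.

```bash
python3 - <<'E'
from h import *
z=np.load('top0.npz');p,d=z['p'],z['d'];C=cloud('top',d)
a=cv2.resize(p[135:250,200:295],None,fx=5,fy=5,interpolation=cv2.INTER_CUBIC)
cv2.imwrite('pics/c1.png',cv2.cvtColor(a,cv2.COLOR_RGB2BGR))
X,Y,Z=C[...,0],C[...,1],C[...,2]
print('table',np.median(Z[200:230,150:195]))
# plate: z 12
roi=np.zeros(d.shape,bool);roi[135:250,200:300]=1
m=roi&(abs(Z-.012)<.005)
P=np.c_[X[m],Y[m]].astype(np.float32)
u8=((abs(Z-.012)<.005)&roi).astype(np.uint8)
g=roi&(Z>.006); 
n,l,st,ce=cv2.connectedComponentsWithStats(g.astype(np.uint8)); k=1+st[1:,4].argmax(); m=l==k
print('plate',cv2.minAreaRect(np.c_[X[m],Y[m]].astype(np.float32)*1000))
hsv=cv2.cvtColor(p,cv2.COLOR_RGB2HSV)
gr=roi&(hsv[...,0]>55)&(hsv[...,0]<90)&(hsv[...,1]>110)
n,l,st,ce=cv2.connectedComponentsWithStats(gr.astype(np.uint8))
for i in range(1,n):
    if st[i,4]>40:
        m=l==i; print('green',ce[i],st[i,4],np.median(Z[m]),cv2.minAreaRect(np.c_[X[m],Y[m]].astype(np.float32)*1000))
print(Z[195:212:2,212:230:2].round(3))
# pin stand
m=np.zeros(d.shape,bool);m[205:255,305:365]=1;s=m&(Z>.04)&(Z<.06)
print('stand',cv2.minAreaRect(np.c_[X[s],Y[s]].astype(np.float32)*1000)); s=m&(Z>.075);print('knob',X[s].mean(),Y[s].mean(),Z[s].max(),s.sum())
for nm,(r,c) in dict(bang=(176,252),bottle=(167,330),loupe=(215,139),jar=(183,141)).items():
    print(nm,C[r-14:r+15,c-14:c+15][Z[r-14:r+15,c-14:c+15]>.02].mean(0),Z[r-14:r+15,c-14:c+15].max())
E
```

```text
table 0.0010920567080639752
plate ((590.5802001953125, 206.0985565185547), (199.9649200439453, 268.2543029785156), 82.8676986694336)
green [255.12771084 156.16385542] 415 0.04426089267164904 ((612.4910888671875, 177.52432250976562), (203.02395629882812, 109.63703918457031), 12.37671184539795)
green [253.54929577 237.22535211] 71 0.04340129607801966 ((480.98675537109375, 195.64735412597656), (67.83321380615234, 17.862361907958984), 45.89741897583008)
[[0.015 0.01  0.013 0.012 0.01  0.015 0.009 0.013 0.014]
 [0.013 0.015 0.013 0.015 0.013 0.013 0.012 0.011 0.013]
 [0.014 0.007 0.016 0.013 0.04  0.045 0.015 0.011 0.014]
 [0.012 0.012 0.012 0.041 0.041 0.042 0.041 0.014 0.014]
 [0.012 0.016 0.046 0.044 0.011 0.013 0.046 0.014 0.015]
 [0.013 0.014 0.01  0.044 0.014 0.015 0.043 0.015 0.014]
 [0.014 0.017 0.013 0.04  0.043 0.044 0.044 0.012 0.015]
 [0.013 0.012 0.01  0.011 0.014 0.041 0.044 0.042 0.043]
 [0.015 0.01  0.016 0.013 0.014 0.015 0.044 0.041 0.043]]
stand ((495.135986328125, -20.886940002441406), (66.05828094482422, 97.24990844726562), 7.848206520080566)
knob 0.4963797824877726 0.01697668333572724 1.1227348613843746 56
bang [0.63281737 0.19147656 0.04165366] 1.1227348613843746
bottle [0.64439546 0.00417494 0.09819542] 1.1227348613843746
loupe [0.52572783 0.47266167 0.07488027] 1.1227348613843746
jar [0.60405296 0.46922377 0.05829285] 1.1227348613843746
```

View pics/c1.png

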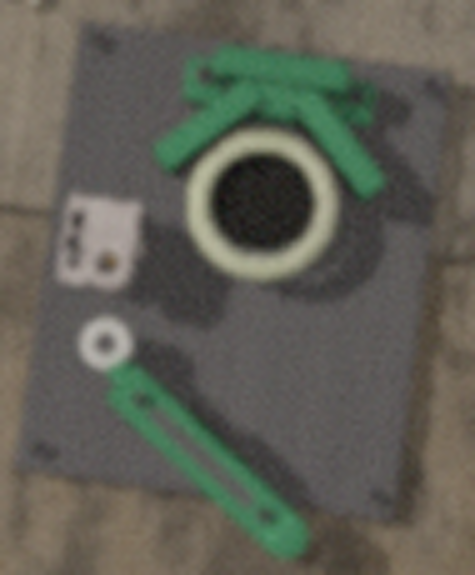

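The crop shows the plate corners at (80,22), (452,72), (400,522) and (20,470). The strap knuckle's bore is at (105,343), the bar's far end at (292,545), the bracket's bore at (110,262) and the bangle centre at (262,203).

```bash
cat >> h.py <<'E'
def cp(u,v): return 200+(u+.5)/5-.5,135+(v+.5)/5-.5
E
python3 - <<'E'
from h import *
cs=np.array([atz('top',*cp(u,v),.012)[:2] for u,v in[(80,22),(452,72),(400,522),(20,470)]])*1e3
L=np.array([[85,110],[85,-90],[-155,-90],[-155,110]],float)
cL=L-L.mean(0);cW=cs-cs.mean(0)
th=np.arctan2((cL[:,0]*cW[:,1]-cL[:,1]*cW[:,0]).sum(),(cL*cW).sum())
R=np.array([[np.cos(th),-np.sin(th)],[np.sin(th),np.cos(th)]])
o=cs.mean(0)-R@L.mean(0)
print('th',th,np.degrees(th),'origin',o,'res',cs-(o+L@R.T))
z=np.load('top0.npz');p,d=z['p'],z['d'];C=cloud('top',d)*1e3
X,Y,Z=np.moveaxis(C,-1,0); hsv=cv2.cvtColor(p,cv2.COLOR_RGB2HSV)
k=atz('top',*cp(105,343),.0425)[:2]*1e3; e=atz('top',*cp(292,545),.042)[:2]*1e3
print('knuckle',k,'end',e,'bracket',atz('top',*cp(110,262),.056)[:2]*1e3,'bangle',atz('top',*cp(262,203),.04)[:2]*1e3)
toV=lambda w:R.T@(np.asarray(w)-o)
print('V: knuckle',toV(k),'brk',toV(atz('top',*cp(110,262),.056)[:2]*1e3),'bangle',toV(atz('top',*cp(262,203),.04)[:2]*1e3))
print('slotmid',o+R@[-47.5,74])
roi=np.zeros(d.shape,bool);roi[202:250,205:265]=1;m=roi&(Z>32)&(Z<52)
r=np.c_[X[m],Y[m]];r2=r[np.linalg.norm(r-k,axis=1)>20]
vx,vy,x0,y0=cv2.fitLine(r2.astype(np.float32),cv2.DIST_HUBER,0,.01,.01).ravel()
print('bar dir',vx,vy,x0,y0,np.degrees(np.arctan2(vy,vx)),'proj ext',((r2-[x0,y0])@[vx,vy]).min(),((r2-[x0,y0])@[vx,vy]).max(),Z[m].mean())
m=np.zeros(d.shape,bool);m[205:255,305:365]=1;s=m&(Z>75)&(Z<100);print('knob',X[s].mean(),Y[s].mean(),Z[s].max(),s.sum())
# scene cam check
zs=np.load('scene0.npz');C2=cloud('scene',zs['d'])*1e3;h2=cv2.cvtColor(zs['p'],cv2.COLOR_RGB2GRAY)
m=np.zeros(h2.shape,bool);m[175:192,332:348]=1;m&=(h2<60)&(C2[...,2]>50)&(C2[...,2]<100);print('knob scene',np.median(C2[m],0),m.sum())
a=cv2.resize(zs['p'][185:260,190:320],None,fx=6,fy=6,interpolation=cv2.INTER_CUBIC);cv2.imwrite('pics/c2.png',cv2.cvtColor(a,cv2.COLOR_RGB2BGR))
a=cv2.resize(p[205:255,305:365],None,fx=8,fy=8,interpolation=cv2.INTER_CUBIC);cv2.imwrite('pics/c3.png',cv2.cvtColor(a,cv2.COLOR_RGB2BGR))
E
```

```text
th -0.11320117386989612 -6.485949498671664 origin [634.13155527 188.90814559] res [[-0.28285502 -0.00793246]
 [-0.96297041  1.23088048]
 [-0.23855875 -0.38604338]
 [ 1.48438418 -0.83690464]]
knuckle [559.22457414 270.27765316] end [458.28364464 173.76961558] bracket [599.39815078 267.80550733] bangle [632.49864291 191.36638692]
V: knuckle [-83.61900918  72.3872495 ] brk [-43.42330754  74.46891593] bangle [-1.9001429   2.25805451]
slotmid [595.2945823  267.80009404]
bar dir 0.6715251 0.7409818 497.86874 215.79086 47.81512 proj ext -63.796608372657516 63.38636184689527 43.05387415417743
knob 495.3823659083776 -19.85327319485759 90.2077023542115 47
knob scene [491.48020281 -17.83460748  73.96904855] 81
```

View pics/c2.png

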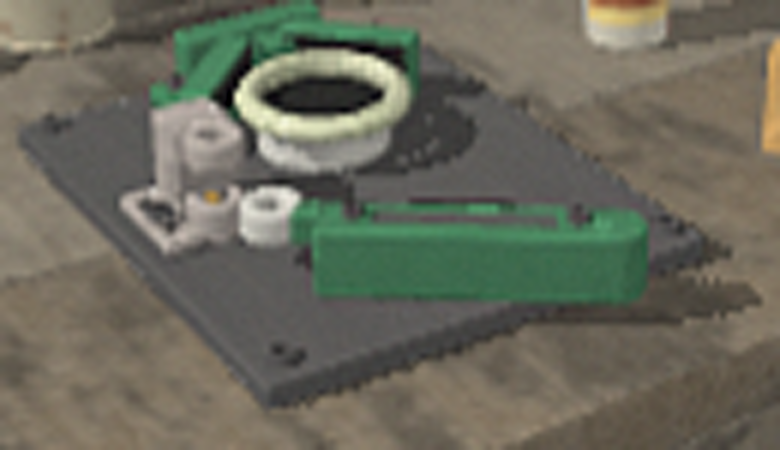

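View pics/c3.png

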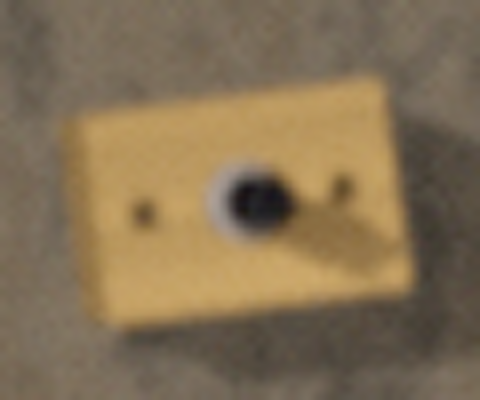

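Scene crop: the knuckle at (272,203) sits level with the bracket gap. In the pin crop, the flange is at (243,203) and the knob at (262,202). The strap fit agrees with its given sizes: midline at own x −8.9 mm, bar centre at own y −81.6 mm. It lies at −42° against the vise's −6.5°, with its knuckle already at gap height. I'll move to grasp the bar at own y −95 mm.

Emit:
servo_tool --pt "0.455 0.894 0" --pt "0.455 0.894 0" --pt "0.455 0.894 0" --pt "0.455 0.894 0" --pt "0.455 0.894 0" --pt "0.455 0.894 0" --pt "0.455 0.894 0" --pt "0.455 0.894 0" --yaw '[2,2,2,2,2,2,2,2]' --claw -1

```text
t: 1.1
tool_pos: [0.307, -0.1508, 0.2309]
ee_rot: [-0.0, 0.966, 0.257, 0.0]
contact_force: [1.2, -0.8, 0.5]
gripper_width: 1.002
grip_force: 0.0
```

Emit:
servo_tool --pt "0.455 0.894 0" --pt "0.455 0.894 0" --pt "0.455 0.894 -0.3" --pt "0.455 0.894 -0.4" --pt "0.455 0.894 -0.4" --pt "0.455 0.894 -0.4" --pt "0.455 0.894 -0.4" --pt "0.455 0.894 -0.4" --pt "0 0 0" --yaw '[2,2,2,2,2.5,2.5,2.5,2.5,0]'

```text
t: 2.22
tool_pos: [0.4872, 0.2072, 0.1124]
ee_rot: [-0.001, 0.914, 0.406, -0.003]
contact_force: [0.1, -0.5, 0.3]
gripper_width: 0.999
grip_force: 0.0
```

Emit:
servo_tool --pt "0 0 -0.6" --pt "0 0 -0.5" --pt "0 0 -0.4" --pt "0 0 -0.2" --pt "0 0 -0.19" --pt "0 0 0" --yaw '[0,0,0,0,0,0]'

```text
t: 2.98
tool_pos: [0.4884, 0.2049, 0.0216]
ee_rot: [-0.0, 0.915, 0.404, -0.0]
contact_force: [-0.1, -0.3, 0.0]
gripper_width: 0.997
grip_force: 0.0
```

Emit:
servo_tool --pt "0 0 0" --pt "0 0 0" --pt "0 0 0" --pt "0 0 0" --pt "0 0 0" --pt "0 0 0" --yaw '[0,0,0,0,0,0]' --claw 1 --squeeze 30

```text
t: 3.72
tool_pos: [0.4895, 0.2052, 0.0226]
ee_rot: [0.0, 0.915, 0.405, 0.001]
contact_force: [1.3, -0.9, 4.4]
gripper_width: 0.305
grip_force: 30.6
```

```bash
python3 - <<'E'
from h import *
for n in('top','scene'): look(n,n+'1')
p=np.load('top1.npz')['p'];q=np.load('scene1.npz')['p']
a=cv2.resize(p[165:250,190:295],None,fx=5,fy=5,interpolation=cv2.INTER_CUBIC);b=cv2.resize(q[170:255,180:235],None,fx=5,fy=5,interpolation=cv2.INTER_CUBIC)
cv2.imwrite('pics/c4.png',cv2.cvtColor(np.hstack([a,b]),cv2.COLOR_RGB2BGR))
s=manip.sense();print(s['tool_pos'],s['contact_force'],s['gripper_width'],s['grip_force'])
E
```

```text
[0.4895218  0.20516128 0.02256909] [ 1.27374273 -0.85211334  4.02347055] 0.31178768250123096 30.649496912956238
```

View pics/c4.png

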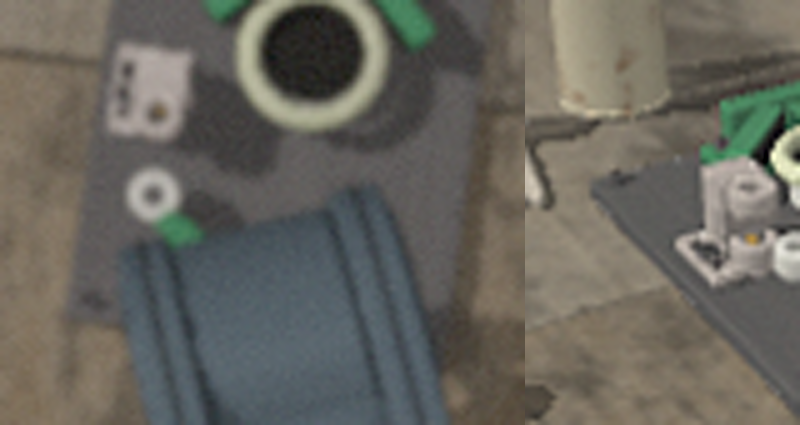

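Crop: the strap is gripped, with its knuckle at (153,194) and the bracket bore at (157,112) — 40 mm apart along the vise's x. Now I'll slide it in.

Emit:
servo_tool --pt "0.1 -0.005 0.01" --pt "0.15 -0.007 0" --pt "0.15 -0.007 0" --pt "0.15 -0.007 0" --pt "0.08 -0.004 0" --pt "0 0 0" --yaw '[0,0,0,0,0,0]'

```text
t: 4.58
tool_pos: [0.5169, 0.204, 0.0226]
ee_rot: [-0.002, 0.914, 0.405, -0.003]
contact_force: [-7.6, -1.4, 10.1]
gripper_width: 0.313
grip_force: 31.6
```

Emit:
servo_tool --pt "0.03 -0.0034 0" --pt "0.03 -0.0034 0" --pt "0 0 0" --pt "0 0 0" --yaw '[0,0,0,0]'

```text
t: 5.08
tool_pos: [0.5192, 0.2038, 0.0226]
ee_rot: [-0.002, 0.914, 0.405, -0.003]
contact_force: [-8.9, -2.5, 11.9]
gripper_width: 0.308
grip_force: 31.7
```

Emit:
servo_tool --pt "0 0 0.02" --pt "0 0 0.01" --pt "0 0 0" --pt "0 0 0" --yaw '[0,0,0,0]'

```text
t: 5.58
tool_pos: [0.5229, 0.2032, 0.0228]
ee_rot: [0.0, 0.915, 0.405, -0.001]
contact_force: [0.1, -0.5, -2.6]
gripper_width: 0.307
grip_force: 29.9
```

```bash
python3 - <<'E'
from h import *
s=manip.sense();print(s)
look('top','top2');look('scene','scene2')
p=np.load('top2.npz')['p'];q=np.load('scene2.npz')['p']
a=cv2.resize(p[165:250,190:295],None,fx=5,fy=5,interpolation=cv2.INTER_CUBIC);b=cv2.resize(q[170:255,180:235],None,fx=5,fy=5,interpolation=cv2.INTER_CUBIC)
cv2.imwrite('pics/c5.png',cv2.cvtColor(np.hstack([a,b]),cv2.COLOR_RGB2BGR))
E
```

```text
{'t': 5.575, 'q': array([ 2.51173279e-01,  1.98995073e-01, -1.53842087e-01,  1.21895805e+00,
       -1.77842772e-04,  2.55972274e+00]), 'dq': array([-0.00051992, -0.00036398,  0.00321315, -0.00020156, -0.00500307,
        0.00023912]), 'joint_torque': array([ 5.49397641e-02, -3.97860467e+01,  3.19176936e+01, -5.63998445e-03,
        4.23606683e-02, -2.76852799e-03]), 'tool_pos': array([0.52290794, 0.20318337, 0.02281668]), 'ee_rot': array([ 5.50240478e-06,  9.14501632e-01,  4.04581891e-01, -5.07266657e-04]), 'contact_force': array([ 0.1441611 , -0.54063132, -2.6446699 ]), 'ft_torque': array([-0.02871166, -0.05171566,  0.02616963]), 'grip_force': 29.941639602184296, 'gripper_width': 0.3071016701661041}
```

View pics/c5.png

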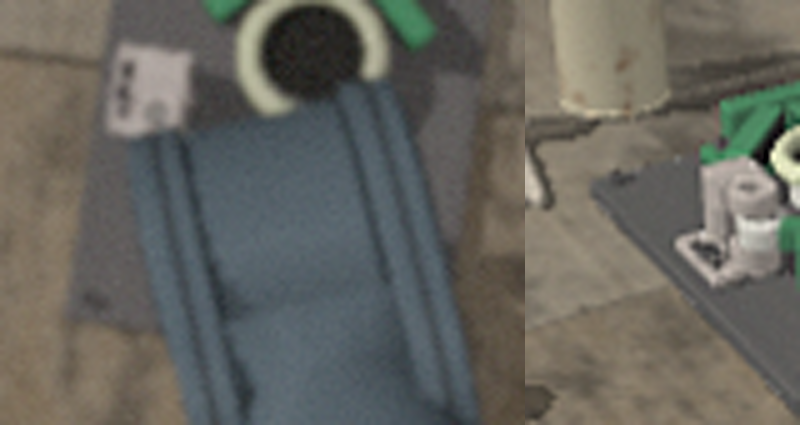

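The knuckle is between the lugs (scene part, (760,235)) and the strap is sliding freely. I'll go on gently, feeling for the stop.

Emit:
servo_tool --pt "0.03 -0.0034 0" --pt "0.03 -0.0034 0" --pt "0.02 -0.002 0" --pt "0 0 0" --pt "0 0 0" --yaw '[0,0,0,0,0]'

```text
t: 6.3
tool_pos: [0.5272, 0.203, 0.0239]
ee_rot: [0.0, 0.914, 0.405, 0.0]
contact_force: [-0.5, -0.8, -2.6]
gripper_width: 0.305
grip_force: 29.9
```

Emit:
servo_tool --pt "0.03 -0.0034 0" --pt "0.02 -0.002 0" --pt "0 0 0" --pt "0 0 0" --yaw '[0,0,0,0]'

```text
t: 6.8
tool_pos: [0.5297, 0.2028, 0.0238]
ee_rot: [-0.0, 0.914, 0.405, 0.0]
contact_force: [-0.2, 0.5, -2.2]
gripper_width: 0.305
grip_force: 29.9
```

Emit:
servo_tool --pt "0.02 -0.002 0" --pt "0.02 -0.002 0" --pt "0 0 0" --pt "0 0 0" --yaw '[0,0,0,0]'

```text
t: 7.3
tool_pos: [0.5307, 0.2027, 0.0234]
ee_rot: [-0.001, 0.914, 0.405, -0.001]
contact_force: [-3.7, 1.1, -3.0]
gripper_width: 0.307
grip_force: 29.6
```

Emit:
servo_tool --pt "0.02 -0.002 0" --pt "0.02 -0.002 0" --pt "0 0 0" --pt "0 0 0" --yaw '[0,0,0,0]'

```text
t: 7.8
tool_pos: [0.5314, 0.2027, 0.0231]
ee_rot: [-0.001, 0.914, 0.405, -0.002]
contact_force: [-6.9, 1.5, -0.1]
gripper_width: 0.307
grip_force: 29.6
```

Contact at x ≈ 0.530. A small sideways shift will show whether the knuckle is seated in the V.

Emit:
servo_tool --pt "0.02 0.03 0" --pt "0 0.02 0" --pt "0 0 0" --pt "0 0 0" --yaw '[0,0,0,0]'

```text
t: 8.3
tool_pos: [0.5317, 0.2029, 0.0228]
ee_rot: [0.001, 0.915, 0.404, -0.004]
contact_force: [-8.8, -3.3, -0.0]
gripper_width: 0.302
grip_force: 29.6
```

Emit:
servo_tool --pt "0 -0.05 0" --pt "0 -0.05 0" --pt "0 0 0" --pt "0 0 0" --yaw '[0,0,0,0]'

```text
t: 8.8
tool_pos: [0.5331, 0.2008, 0.0231]
ee_rot: [-0.001, 0.914, 0.406, -0.001]
contact_force: [-4.2, 3.9, -2.8]
gripper_width: 0.306
grip_force: 29.9
```

Emit:
servo_tool --pt "0.03 -0.003 0" --pt "0.02 -0.002 0" --pt "0 0 0" --pt "0 0 0" --yaw '[0,0,0,0]'

```text
t: 9.3
tool_pos: [0.5334, 0.2005, 0.0228]
ee_rot: [-0.002, 0.914, 0.406, -0.003]
contact_force: [-10.0, 3.1, 0.6]
gripper_width: 0.304
grip_force: 30.4
```

Emit:
servo_tool --pt "0 0.04 0" --pt "0 0 0" --pt "0 0 0" --yaw '[0,0,0]'

```text
t: 9.68
tool_pos: [0.5333, 0.2007, 0.0228]
ee_rot: [-0.001, 0.914, 0.405, -0.004]
contact_force: [-9.0, -0.6, 1.2]
gripper_width: 0.306
grip_force: 30.4
```

The knuckle is seated: the reaction is purely along x and sideways shifts are blocked. I'll ease off, release and rise.

Emit:
servo_tool --pt "-0.04 0.004 0" --pt "0 0 0" --yaw '[0,0]'

```text
t: 9.93
tool_pos: [0.5329, 0.2012, 0.0228]
ee_rot: [-0.0, 0.914, 0.405, -0.002]
contact_force: [-6.4, 0.2, -1.9]
gripper_width: 0.308
grip_force: 29.9
```

Emit:
servo_tool --pt "0 0 0" --pt "0 0 0" --pt "0 0 0" --pt "0 0 0" --pt "0 0 0.4" --pt "0 0 0.8" --pt "0 0 0.9" --pt "0 0 0.5" --yaw '[0,0,0,0,0,0,0,0]' --claw -1

```text
t: 10.92
tool_pos: [0.5367, 0.202, 0.1571]
ee_rot: [0.0, 0.915, 0.405, 0.002]
contact_force: [-0.1, 0.3, -0.9]
gripper_width: 0.999
grip_force: 0.0
```

Emit:
servo_tool --pt "-0.02 -0.6 0" --pt "-0.08 -0.9 0" --pt "-0.12 -0.9 0" --pt "-0.12 -0.9 0" --pt "-0.12 -0.9 0" --pt "0 0 0" --yaw '[0,0,0,0,0,0]'

```text
t: 11.68
tool_pos: [0.5121, -0.011, 0.1541]
ee_rot: [0.001, 0.915, 0.402, 0.0]
contact_force: [0.1, -0.1, -0.5]
gripper_width: 1.002
grip_force: 0.0
```

```bash
python3 - <<'E'
from h import *
c3=lambda u,v:(305+(u+.5)/8-.5,205+(v+.5)/8-.5)
print('knobtop',atz('top',*c3(262,202),.086)*1e3,'flange',atz('top',*c3(243,203),.054)*1e3)
z=np.load('scene0.npz');print('knob scene',[ (atz('scene',u,v,h)*1e3).round(1) for u,v,h in[(510/1.5,268/1.5,.086)]])
p,d=look('top','top3');look('scene','scene3')
q=np.load('scene3.npz')['p']
a=cv2.resize(p[165:250,190:295],None,fx=5,fy=5,interpolation=cv2.INTER_CUBIC);b=cv2.resize(q[185:255,190:245],None,fx=5,fy=5,interpolation=cv2.INTER_CUBIC)
b=np.vstack([b,np.zeros((425-350,275,3),np.uint8)])
cv2.imwrite('pics/c6.png',cv2.cvtColor(np.hstack([a,b]),cv2.COLOR_RGB2BGR))
print(manip.sense()['tool_pos'])
E
```

```text
knobtop [495.98089537 -18.42051681  86.        ] flange [495.41570867 -19.42721062  54.        ]
knob scene [array([494.5, -22.8,  86. ])]
[ 0.51228099 -0.00845575  0.1539485 ]
```

View pics/c6.png

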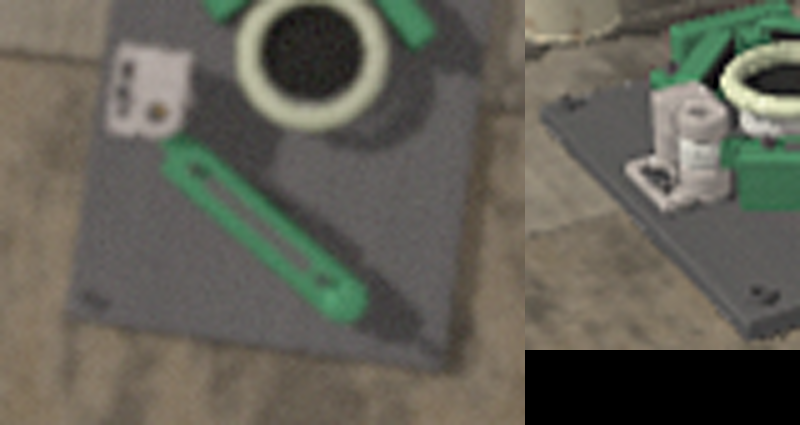

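Crop: the strap stays seated, and the bracket bore at (157,112) still shows the plunger through the knuckle, so the bores line up. Now the pin.

Emit:
servo_tool --pt "-0.12 -0.08 0" --pt "-0.12 -0.08 -0.3" --pt "-0.1 -0.07 -0.5" --pt "0 0 -0.5" --pt "0 0 -0.4" --pt "0 0 -0.24" --pt "0 0 0" --pt "0 0 0" --yaw '[0,0,0,0,0,0,0,0]'

```text
t: 12.78
tool_pos: [0.4959, -0.0196, 0.0578]
ee_rot: [0.0, 0.914, 0.405, 0.001]
contact_force: [-0.9, -0.5, -0.1]
gripper_width: 0.999
grip_force: 0.0
```

Emit:
servo_tool --pt "0 0 0" --pt "0 0 0" --pt "0 0 0" --pt "0 0 0" --pt "0 0 0" --pt "0 0 0" --pt "0 0 0" --yaw '[0,0,0,0,0,0,0]' --claw 1 --squeeze 38

```text
t: 13.65
tool_pos: [0.4955, -0.0199, 0.0572]
ee_rot: [0.0, 0.914, 0.405, 0.0]
contact_force: [-0.7, -1.5, 1.8]
gripper_width: 0.198
grip_force: 37.1
```

Emit:
servo_tool --pt "0 0 0.3" --pt "0 0 0.4" --pt "0 0 0.4" --pt "0 0 0.3" --pt "0 0 0" --pt "0 0 0" --yaw '[0,0,0,0,0,0]'

```text
t: 14.4
tool_pos: [0.4947, -0.0196, 0.1262]
ee_rot: [-0.0, 0.914, 0.405, -0.001]
contact_force: [0.1, -0.6, -1.7]
gripper_width: 0.199
grip_force: 37.7
```

Emit:
servo_tool --pt "0.2 0.6 0" --pt "0.27 0.75 0" --pt "0.3 0.85 0" --pt "0.3 0.85 0" --pt "0.3 0.85 0" --pt "0.3 0.85 0" --pt "0.25 0.6 0" --pt "0.16 0.39 0" --pt "0 0 0" --pt "0 0 0" --yaw '[0,0,0,0,0,0,0,0,0,0]'

```text
t: 15.65
tool_pos: [0.5984, 0.2665, 0.1257]
ee_rot: [0.0, 0.915, 0.405, -0.001]
contact_force: [0.4, 0.5, -1.3]
gripper_width: 0.193
grip_force: 37.7
```

```bash
python3 - <<'E'
from h import *
look('top','top4');look('scene','scene4')
p=np.load('top4.npz')['p'];q=np.load('scene4.npz')['p']
print(manip.sense()['tool_pos'],manip.sense()['contact_force'])
b=cv2.resize(q[150:250,185:285],None,fx=6,fy=6,interpolation=cv2.INTER_CUBIC)
cv2.imwrite('pics/c7.png',cv2.cvtColor(b,cv2.COLOR_RGB2BGR))
E
```

```text
[0.59872532 0.26619665 0.12637991] [-0.06458038  0.50820023 -1.04524686]
```

View pics/c7.png

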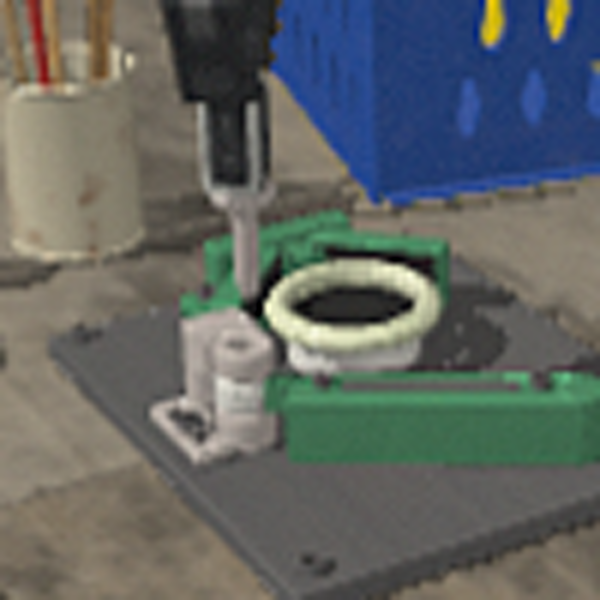

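Scene crop: the pin hangs straight, its tip at (247,296), and the upper lug's bore is at (237,343). Same-camera differencing will give the correction.

```bash
python3 - <<'E'
from h import *
f=lambda u,v:(185+(u+.5)/6-.5,150+(v+.5)/6-.5)
T=atz('scene',*f(247,297),.0767)*1e3;B=atz('scene',*f(237,343),.056)*1e3
F=atz('scene',*f(240,190),.119)*1e3
print('tip',T,'bore',B,'B-T',B-T,'flange~',F,manip.sense()['tool_pos'])
B2=atz('top',190+157.5/5-.5,165+112.5/5-.5,.056)*1e3;print('bore top cam',B2)
K=atz('top',190+157.5/5-.5,165+112.5/5-.5,.03)*1e3;print('if dot is deeper',K)
# bore dark-blob refine in scene
q=np.load('scene4.npz');C=cloud('scene',q['d'])*1e3
m=np.zeros(q['d'].shape,bool);m[200:216,216:234]=1;m&=abs(C[...,2]-56)<3
print('lug top scene cloud',C[m].mean(0),m.sum(),C[m].min(0),C[m].max(0))
q=np.load('top3.npz');C=cloud('top',q['d'])*1e3
m=np.zeros(q['d'].shape,bool);m[170:195,205:235]=1;m&=abs(C[...,2]-56)<6
print('lug top topcloud',C[m].mean(0),m.sum(),np.percentile(C[m],[2,98],axis=0))
E
```

```text
tip [600.46430037 262.75293586  76.7       ] bore [604.0480199  266.33914228  56.        ] B-T [  3.58371952   3.58620642 -20.7       ] flange~ [608.01466272 258.55326496 119.        ] [0.59872532 0.26619665 0.12637991]
bore top cam [599.37441846 269.31509865  56.        ]
if dot is deeper [601.75779751 270.77760747  30.        ]
lug top scene cloud [606.62360198 267.31613721  57.23125338] 89 [586.83411289 252.91821561  53.48806237] [630.65515884 278.80866772  58.98439764]
lug top topcloud [610.48833176 267.83634085  56.58365949] 145 [[588.75648124 254.68754472  52.26523808]
 [629.80809525 279.61555472  60.71884338]]
```

```bash
python3 - <<'E'
from h import *
q=cv2.cvtColor(np.load('scene4.npz')['p'],cv2.COLOR_RGB2GRAY)
print('cols',np.arange(213,236))
for r in list(range(186,201,3))+list(range(200,226)): print(r,q[r,213:236])
E
```

```text
cols [213 214 215 216 217 218 219 220 221 222 223 224 225 226 227 228 229 230
 231 232 233 234 235]
186 [ 79  80  76  78  84  84  90 100  90  78 115 139 114 120 108  70  68  69
  61  81  86 100  96]
189 [ 76  75  72  66  69  70  65  79  81  93 107 156 141 119 121 114 109 109
 108  93  90  86  77]
192 [ 87  86  83  80  93  98 105 114 105  87  94 160 144 121 120 109 120 107
  63  92  88 114 113]
195 [110 112 110 109 114 113 109 108  93  75  99 163 143 120 127  97  55  28
  20  62 111 183 195]
198 [ 94  97  86 105 100  89  57  86 111 119 116 122 138 121 120  47  15 177
 207 184 138 127 150]
200 [ 90  88 119 123 114 106 108 123 125 125 122 112  62  41  22  11 194 228
 196 146  96  53  24]
201 [ 93  96 104 108 118 107 104 129 133 143 161 146  62  17  21   1 232 228
 217 176  94  25  16]
202 [ 93  91  80 104 129 146 157 162 161 165 176 173 189  87  12  19 177 224
 224 223 177 117  53]
203 [ 91  87 138 158 166 178 180 177 178 177 174 175 194 158  96  57  84 225
 227 229 223 228 183]
204 [ 89  84 151 193 183 179 175 169 171 168 170 168 171 175 147  97  55 152
 213 222 225 232 227]
205 [ 91  
[... 1368 characters left out ...]
91  89]
219 [ 97  68  69  50  61 102 166 131 170 177 173 176 171 167 155 128 120 119
  74  80  92  91  95]
220 [167 109  80  73  69  63 126 112 162 173 170 167 159 149 143 126 122 122
  77  74  92  94  93]
221 [181 150 105  79 107  87 114  99 146 164 157 149 138 130 123 121 121 118
  70  77  90  95  93]
222 [152 167 147 119  93  53  97 148 161 166 157 148 137 129 122 118 124 119
  72  77  93  95  94]
223 [105 152 182 169 129  78 145 176 173 175 162 152 136 125 121 123 127 105
  63  68  90  93  92]
224 [ 84 102 157 189 169 159 179 192 168 145 134 127 142 141 130 107  98  72
  53  79  92  91  94]
225 [ 89  84 101 156 194 167 143 153 139 123 104  78  94 111 107  90  86  86
  84  89  94  90  91]
```

Profiles: the shank is centred at column 225.4 and the lug bore at about 224.5, so the pin must go some 2.5 mm along (+0.6,+0.8). With the top-camera estimate, the axis is at about (600.5, 268). I'll shift and lower gently: contact at TCP z ≈ 0.106 means a miss.

Emit:
servo_tool --pt "0.036 0.032 0" --pt "0 0 -0.1" --pt "0 0 -0.15" --pt "0 0 -0.1" --pt "0 0 0" --pt "0 0 0" --yaw '[0,0,0,0,0,0]'

```text
t: 16.5
tool_pos: [0.601, 0.2688, 0.1093]
ee_rot: [0.0, 0.914, 0.405, -0.0]
contact_force: [-0.5, 0.9, -0.8]
gripper_width: 0.194
grip_force: 37.7
```

Emit:
servo_tool --pt "0 0 -0.04" --pt "0 0 -0.04" --pt "0 0 -0.04" --pt "0 0 0" --pt "0 0 0" --yaw '[0,0,0,0,0]'

```text
t: 17.12
tool_pos: [0.601, 0.2688, 0.1033]
ee_rot: [0.0, 0.914, 0.405, -0.0]
contact_force: [0.8, 0.2, -1.4]
gripper_width: 0.201
grip_force: 37.7
```

The tip is below the lug top with no contact. I'll continue.

Emit:
servo_tool --pt "0 0 -0.04" --pt "0 0 -0.04" --pt "0 0 -0.03" --pt "0 0 0" --pt "0 0 0" --yaw '[0,0,0,0,0]'

```text
t: 17.75
tool_pos: [0.601, 0.2688, 0.0978]
ee_rot: [0.0, 0.914, 0.405, -0.0]
contact_force: [-0.4, 0.1, -2.0]
gripper_width: 0.195
grip_force: 37.7
```

Emit:
servo_tool --pt "0 0 -0.04" --pt "0 0 -0.03" --pt "0 0 0" --pt "0 0 0" --yaw '[0,0,0,0]'

```text
t: 18.25
tool_pos: [0.601, 0.2688, 0.0943]
ee_rot: [-0.0, 0.914, 0.405, -0.0]
contact_force: [1.2, 0.6, -0.9]
gripper_width: 0.195
grip_force: 37.7
```

Emit:
servo_tool --pt "0 0 -0.04" --pt "0 0 -0.04" --pt "0 0 0" --pt "0 0 0" --yaw '[0,0,0,0]'

```text
t: 18.75
tool_pos: [0.6009, 0.2688, 0.0903]
ee_rot: [-0.0, 0.914, 0.405, -0.0]
contact_force: [0.1, -0.3, -1.3]
gripper_width: 0.195
grip_force: 37.7
```

Emit:
servo_tool --pt "0 0 -0.04" --pt "0 0 -0.04" --pt "0 0 0" --pt "0 0 0" --yaw '[0,0,0,0]'

```text
t: 19.25
tool_pos: [0.6009, 0.2688, 0.0862]
ee_rot: [-0.0, 0.914, 0.405, -0.0]
contact_force: [0.1, -0.2, -0.3]
gripper_width: 0.201
grip_force: 37.7
```

Emit:
servo_tool --pt "0 0 -0.04" --pt "0 0 -0.04" --pt "0 0 -0.02" --pt "0 0 0" --pt "0 0 0" --yaw '[0,0,0,0,0]'

```text
t: 19.88
tool_pos: [0.601, 0.2689, 0.0814]
ee_rot: [-0.0, 0.914, 0.405, 0.0]
contact_force: [0.7, 0.3, -0.3]
gripper_width: 0.194
grip_force: 37.7
```

Emit:
servo_tool --pt "0 0 -0.04" --pt "0 0 -0.03" --pt "0 0 0" --pt "0 0 0" --yaw '[0,0,0,0]'

```text
t: 20.38
tool_pos: [0.601, 0.2688, 0.0778]
ee_rot: [-0.0, 0.914, 0.405, -0.0]
contact_force: [-0.5, 1.2, -1.3]
gripper_width: 0.196
grip_force: 37.7
```

Emit:
servo_tool --pt "0 0 -0.04" --pt "0 0 -0.04" --pt "0 0 0" --pt "0 0 0" --yaw '[0,0,0,0]'

```text
t: 20.88
tool_pos: [0.6009, 0.2688, 0.0737]
ee_rot: [-0.0, 0.914, 0.405, -0.0]
contact_force: [0.3, 0.1, -0.9]
gripper_width: 0.195
grip_force: 37.7
```

Emit:
servo_tool --pt "0 0 -0.04" --pt "0 0 -0.04" --pt "0 0 0" --pt "0 0 0" --yaw '[0,0,0,0]'

```text
t: 21.38
tool_pos: [0.6002, 0.269, 0.0692]
ee_rot: [-0.0, 0.914, 0.405, -0.001]
contact_force: [-1.2, 0.7, -0.7]
gripper_width: 0.197
grip_force: 37.8
```

Emit:
servo_tool --pt "0 0 -0.04" --pt "0 0 -0.03" --pt "0 0 0" --pt "0 0 0" --yaw '[0,0,0,0]'

```text
t: 21.88
tool_pos: [0.6004, 0.269, 0.066]
ee_rot: [-0.0, 0.914, 0.405, -0.001]
contact_force: [-5.0, 0.3, 0.8]
gripper_width: 0.195
grip_force: 38.1
```

Emit:
servo_tool --pt "0 0 -0.03" --pt "0 0 -0.02" --pt "0 0 0" --pt "0 0 0" --yaw '[0,0,0,0]'

```text
t: 22.38
tool_pos: [0.6006, 0.2689, 0.0633]
ee_rot: [-0.0, 0.914, 0.405, -0.0]
contact_force: [-3.7, 0.7, 1.1]
gripper_width: 0.201
grip_force: 38.1
```

Emit:
servo_tool --pt "0 0 -0.03" --pt "0 0 -0.03" --pt "0 0 0" --pt "0 0 0" --yaw '[0,0,0,0]'

```text
t: 22.88
tool_pos: [0.6006, 0.2689, 0.0632]
ee_rot: [-0.0, 0.914, 0.405, 0.0]
contact_force: [-9.2, 0.3, 9.8]
gripper_width: 0.194
grip_force: 39.0
```

Emit:
servo_tool --pt "0 0 -0.03" --pt "0 0 -0.03" --pt "0 0 0" --pt "0 0 0" --yaw '[0,0,0,0]'

```text
t: 23.38
tool_pos: [0.6007, 0.269, 0.0631]
ee_rot: [0.0, 0.914, 0.405, 0.001]
contact_force: [-12.2, -1.0, 18.6]
gripper_width: 0.198
grip_force: 39.9
```

There is a hard stop at TCP z 0.0631, exactly the fully-home height (56 + 7.2 mm). I'll ease off, release, rise, and move to the outer side of the strap with closed fingers.

Emit:
servo_tool --pt "-0.04 0 0.08" --pt "0 0 0" --yaw '[0,0]'

```text
t: 23.62
tool_pos: [0.5997, 0.269, 0.0632]
ee_rot: [0.0, 0.914, 0.405, 0.001]
contact_force: [-4.9, 0.5, 7.5]
gripper_width: 0.196
grip_force: 38.5
```

Emit:
servo_tool --pt "0 0 0" --pt "0 0 0" --pt "0 0 0" --pt "0 0 0" --pt "0 0 0.3" --pt "0 0 0.7" --pt "0 0 0.7" --pt "0 0 0" --yaw '[0,0,0,0,0,0,0,0]' --claw -1

```text
t: 24.62
tool_pos: [0.6019, 0.2698, 0.153]
ee_rot: [0.001, 0.914, 0.405, 0.005]
contact_force: [1.0, 0.3, 1.0]
gripper_width: 0.998
grip_force: 0.0
```

Emit:
servo_tool --pt "-0.5 -0.18 0" --pt "-0.5 -0.18 0" --pt "-0.5 -0.18 0" --pt "-0.4 -0.15 0" --pt "0 0 0" --pt "0 0 0" --yaw '[0,0,0,0,0,0]' --claw 1 --squeeze 20

```text
t: 25.38
tool_pos: [0.5046, 0.2345, 0.1467]
ee_rot: [0.0, 0.914, 0.405, 0.0]
contact_force: [-0.1, -0.4, 0.0]
gripper_width: 0.0
grip_force: 0.0
```

```bash
python3 - <<'E'
from h import *
s=manip.sense();print(s['tool_pos'],s['gripper_width'])
p,d=look('scene','scene5');C=cloud('scene',d)*1e3;g=cv2.cvtColor(p,cv2.COLOR_RGB2GRAY)
# knob top of inserted pin: expected world (600.6,268.7,92)
c=get_calibration('scene')
def pr(X):
    x=np.array(c['R'])@X+np.array(c['t']);a=x[:2]/x[2];a=a*(1+c['k1']*(a@a));return np.array(c['K'])[:2,:2]@a+np.array(c['K'])[:2,2]
print('exp knob top',pr(np.array([.6006,.2687,.092])),'flange',pr(np.array([.6006,.2687,.056])))
print(np.arange(216,236))
for r in range(184,216): print(r,g[r,216:236])
# strap direction by top
p,d=look('top','top5');C=cloud('top',d)*1e3
print(C.shape)
a=cv2.resize(p[165:250,190:295],None,fx=4,fy=4,interpolation=cv2.INTER_CUBIC)
E
```

```text
[0.50455753 0.23447835 0.14671628] 0.0004339066606755716
exp knob top [223.29260944 193.91725276] flange [224.0593738  207.55890762]
[216 217 218 219 220 221 222 223 224 225 226 227 228 229 230 231 232 233
 234 235]
184 [68 70 66 68 64 66 63 63 65 75 78 92 90 90 84 91 80 81 81 79]
185 [67 68 67 69 67 79 80 95 78 88 87 85 82 81 79 76 76 75 73 68]
186 [75 82 85 89 98 92 90 85 69 69 71 66 68 66 67 60 83 85 97 96]
187 [ 99  87  84  83  85  76  74  64  59  56  57  49  74  76  95  96 102 102
 113 111]
188 [ 88  73  74  68  64  58  60  51  73  76  90  92 100 103 108 111 110 112
 109 105]
189 [ 66  69  66  62  76  82  96  95 103 102 112 113 113 113 108 105  95  89
  84  76]
190 [ 63  66  62 112 109 103 111 114 116 109 112 108 104  95  88  78  90  99
  96  95]
191 [ 56  81  85 116 122 116 113 110 105  97 107 116 109 104 106  79  92 113
 114 112]
192 [ 80  94  98 104 112 105  85  70  61  52  72  84 115 123 105  60  87  89
 112 112]
193 [102 100  98 105 112  78  46  29  27  32  31  37  89 116  75  30  87  73
  90  85]
194 [112 115 108 108  97  48  35  37  37  36  33  26  46  82  49  30  78  72

[... 1150 characters left out ...]
162 158 133 147 171 172 173 158 161 159 145 138 114  96  57  62 196
 203 172]
209 [163 164 160 133 150 167 168 145 139 119 120 124 124 118  98  58  52 197
 203 203]
210 [159 168 164 138 137 164 163 152 148 117 125 123 125 125 101  58  69 150
 210 207]
211 [161 162 160 143 130 155 156 153 148 129 126 124 125 126  97  79  87  91
 143 172]
212 [162 152 146 133 149 169 156 144 137 132 124 125 123  98  73  74  76  76
  58  96]
213 [161 157 141 127 146 210 210 174 122 110 112 129 116 100  75  93  77  83
  96  92]
214 [159 156 141 127 134 205 211 209 189 182 186 157 134  99  80  98  83  98
 112 113]
215 [155 156 142 135 137 192 193 193 193 184 182 158 146  97  86  87  91 105
 111 111]
(384, 512, 3)
```

The knob in the scene image ends at rows 193–206, as expected for a pin fully home. Now I'll lower beside the strap.

Emit:
servo_tool --pt "0 0 -0.4" --pt "0 0 -0.7" --pt "0 0 -0.7" --pt "0 0 -0.4" --pt "0 0 -0.2" --pt "0 0 -0.06" --pt "0 0 0" --yaw '[0,0,0,0,0,0,0]'

```text
t: 26.35
tool_pos: [0.5048, 0.2346, 0.0246]
ee_rot: [0.0, 0.914, 0.405, 0.001]
contact_force: [0.2, -0.0, -0.4]
gripper_width: -0.003
grip_force: 0.0
```

```bash
python3 - <<'E'
import numpy as np
A=np.array([600.6,268.7])
def T(f,X):
    f=np.radians(f);c,s=np.cos(f),np.sin(f);return A+X*np.array([c,s])-90*np.array([-s,c])
pts=[T(-42.2,-48),T(-42.2,-36)]+[T(f,-36) for f in (-39,-35.5,-32,-28.5,-25,-21.5,-18,-14.5,-11,-9,-7,-5,-3)]
print(np.round(pts,1)); print(np.round(np.diff(pts,axis=0)/50,3).tolist())
E
```

```text
[[504.6 234.3]
 [513.5 226.2]
 [516.  221.4]
 [519.  216.3]
 [522.4 211.5]
 [526.  206.8]
 [529.9 202.3]
 [534.1 198.2]
 [538.6 194.2]
 [543.2 190.6]
 [548.1 187.2]
 [551.  185.4]
 [553.9 183.8]
 [556.9 182.2]
 [559.9 180.7]]
[[0.178, -0.161], [0.05, -0.096], [0.061, -0.102], [0.067, -0.098], [0.073, -0.093], [0.078, -0.089], [0.084, -0.084], [0.089, -0.079], [0.093, -0.073], [0.098, -0.067], [0.058, -0.036], [0.059, -0.034], [0.06, -0.032], [0.061, -0.029]]
```

Emit:
servo_tool --pt "0.09 -0.08 0" --pt "0.088 -0.081 0" --pt "0.05 -0.096 0" --pt "0.061 -0.102 0" --pt "0 0 0" --yaw '[0,0,3.2,3.5,0]'

```text
t: 26.98
tool_pos: [0.5189, 0.2163, 0.0244]
ee_rot: [-0.0, 0.89, 0.457, 0.0]
contact_force: [-1.3, 1.6, 0.2]
gripper_width: 0.004
grip_force: 0.8
```

Emit:
servo_tool --pt "0.067 -0.098 0" --pt "0.073 -0.093 0" --pt "0.078 -0.089 0" --pt "0 0 0" --yaw '[3.5,3.5,3.5,0]'

```text
t: 27.48
tool_pos: [0.5294, 0.2022, 0.024]
ee_rot: [-0.0, 0.844, 0.536, -0.0]
contact_force: [-1.8, 0.7, 1.7]
gripper_width: -0.0
grip_force: 0.8
```

Pushing the strap gently, at about 2 N. I'll continue the arc.

Emit:
servo_tool --pt "0.084 -0.084 0" --pt "0.089 -0.079 0" --pt "0.06 -0.048 0" --pt "0 0 0" --yaw '[3.5,3.5,2.3,0]'

```text
t: 27.98
tool_pos: [0.5408, 0.1918, 0.0238]
ee_rot: [-0.0, 0.798, 0.603, -0.0]
contact_force: [-1.3, 0.0, 0.4]
gripper_width: 0.003
grip_force: 0.9
```

Emit:
servo_tool --pt "0.033 -0.025 0" --pt "0.03 -0.021 0" --pt "0 0 0" --yaw '[1.2,1.1,0]'

```text
t: 28.35
tool_pos: [0.5442, 0.1894, 0.0238]
ee_rot: [0.0, 0.785, 0.619, -0.0]
contact_force: [-2.8, 0.4, 1.3]
gripper_width: 0.002
grip_force: 1.2
```

Emit:
servo_tool --pt "0.029 -0.019 0" --pt "0.029 -0.019 0" --pt "0 0 0" --yaw '[1,1,0]'

```text
t: 28.72
tool_pos: [0.5473, 0.1875, 0.0238]
ee_rot: [0.0, 0.774, 0.633, 0.0]
contact_force: [-2.4, 0.7, 0.6]
gripper_width: -0.003
grip_force: 1.0
```

Emit:
servo_tool --pt "0.029 -0.018 0" --pt "0 0 0" --pt "0 0 0" --yaw '[1,0,0]'

```text
t: 29.1
tool_pos: [0.5486, 0.1866, 0.0237]
ee_rot: [0.0, 0.769, 0.64, 0.0]
contact_force: [-1.3, 0.7, 1.4]
gripper_width: -0.0
grip_force: 0.8
```

Emit:
servo_tool --pt "0.029 -0.018 0" --pt "0.02 -0.01 0" --pt "0 0 0" --yaw '[1,0.7,0]'

```text
t: 29.48
tool_pos: [0.551, 0.1852, 0.0238]
ee_rot: [0.0, 0.759, 0.651, -0.0]
contact_force: [-1.0, -0.4, 1.0]
gripper_width: -0.0
grip_force: 1.1
```

Emit:
servo_tool --pt "0.029 -0.016 0" --pt "0 0 0" --pt "0 0 0" --yaw '[1,0,0]'

```text
t: 29.85
tool_pos: [0.5524, 0.1844, 0.0237]
ee_rot: [0.0, 0.753, 0.658, -0.0]
contact_force: [-2.1, 0.2, 1.7]
gripper_width: 0.002
grip_force: 1.2
```

Emit:
servo_tool --pt "0.029 -0.016 0" --pt "0 0 0" --pt "0 0 0" --yaw '[1,0,0]'

```text
t: 30.22
tool_pos: [0.5539, 0.1836, 0.0237]
ee_rot: [0.0, 0.748, 0.664, 0.0]
contact_force: [-2.5, 0.0, 1.2]
gripper_width: 0.0
grip_force: 1.1
```

Emit:
servo_tool --pt "0.029 -0.015 0" --pt "0 0 0" --pt "0 0 0" --yaw '[1,0,0]'

```text
t: 30.6
tool_pos: [0.5551, 0.1828, 0.0236]
ee_rot: [-0.0, 0.742, 0.671, -0.0]
contact_force: [-2.7, -0.5, 0.6]
gripper_width: 0.001
grip_force: 1.4
```

Emit:
servo_tool --pt "0.029 -0.015 0" --pt "0 0 0" --pt "0 0 0" --yaw '[1,0,0]'

```text
t: 30.98
tool_pos: [0.5555, 0.182, 0.0234]
ee_rot: [-0.001, 0.736, 0.677, -0.001]
contact_force: [-4.6, -1.3, 0.5]
gripper_width: 0.006
grip_force: 2.5
```

Emit:
servo_tool --pt "0.029 -0.015 0" --pt "0 0 0" --pt "0 0 0" --yaw '[1,0,0]'

```text
t: 31.35
tool_pos: [0.5557, 0.1817, 0.0234]
ee_rot: [-0.002, 0.73, 0.684, -0.002]
contact_force: [-7.6, 0.1, 3.7]
gripper_width: 0.001
grip_force: 4.0
```

The strap has stopped with a firm 7.6 N, so the pad is on the bangle in the V. I'll back off, rise and check.

Emit:
servo_tool --pt "-0.06 0.01 0" --pt "-0.2 0.03 0" --pt "-0.4 0.05 0" --pt "-0.2 0 0.5" --pt "0 0 0.9" --pt "0 -0.3 0.9" --pt "-0.3 -0.7 0.5" --pt "-0.3 -0.9 0" --pt "-0.3 -0.9 0" --pt "0 0 0" --yaw '[0,0,0,0,0,0,0,0,0,0]'

```text
t: 32.6
tool_pos: [0.4703, 0.0437, 0.1647]
ee_rot: [0.001, 0.731, 0.682, 0.001]
contact_force: [0.3, 0.8, -0.7]
gripper_width: -0.002
grip_force: 0.0
```

```bash
python3 - <<'E'
from h import *
p,_=look('top','top6');q,_=look('scene','scene6');print(manip.sense()['tool_pos'])
a=cv2.resize(p[135:245,200:295],None,fx=4,fy=4,interpolation=cv2.INTER_CUBIC);b=cv2.resize(q[165:275,190:292],None,fx=4,fy=4,interpolation=cv2.INTER_CUBIC)
cv2.imwrite('pics/c8.png',cv2.cvtColor(np.hstack([a,b]),cv2.COLOR_RGB2BGR))
E
```

```text
[0.47086019 0.04588057 0.1643874 ]
```

View pics/c8.png

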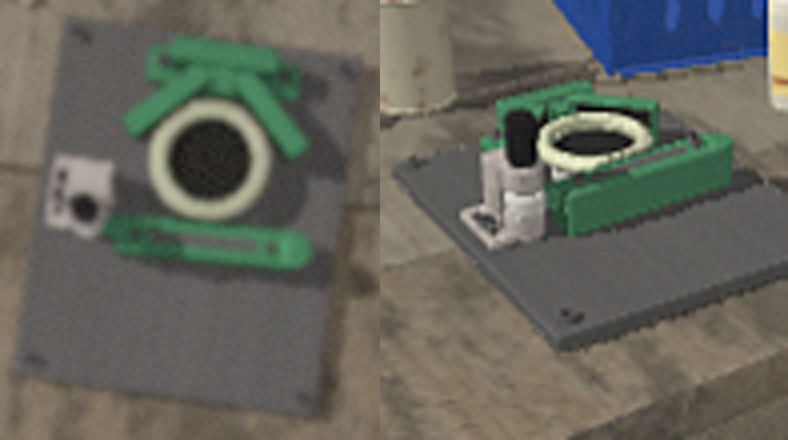

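The picture shows the strap shut (bar from (115,232) to (310,252), parallel to the plate's edge) and touching the bangle at (210,218). The bangle (210,158) sits in the V, the pin is home and the arm is clear.

```bash
python3 -c "
from rig import ticket
print(ticket.close_job())"
```

```text
the job is handed in; nothing more can be done
None
```

The job is done and handed in at about 33 s: the strap's knuckle is seated in the bracket, the hinge pin is fully home, and the strap is shut with its pad resting against the bangle in its V cradle.

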